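Latch the portafilter in the tamping stand and poise the tamper over it

ROBOT

A 6-joint arm with a two-finger parallel gripper is mounted at the origin on a cart in front of the work surface, level with it; the furniture and walls round the work are solid. World frame = base frame: x ahead of the robot, y to its left, z up, the work surface at z = 0. Lengths are in m, angles in degrees, forces in N, time in s.
With the tool pointing down it reaches from about 0.325 to 0.85 m from the base axis. Payload 15.5 kg.
Tool frame: the origin (TCP) lies at the very end of the fingers, on their centre line; the grasp point (between the pads) lies arm.grip_depth behind it (arm.grip_depth is the distance from the TCP to the grasp point, in m); z points along the fingers, y is the line along which they close (so a half turn about z gives the same grasp; the last joint's range is limited). The gripper opens to 91 mm and grips with 3 to 60 N. Pads are 32 mm wide; open, the fingers measure 118 mm over their backs; the gripper's body (76 mm by 178 mm) begins 60 mm behind the grasp point.
Start: joints at [69.528, 28.281, 77.091, -0, 74.628, -5.472], TCP at [0.162, 0.604, 0.214] pointing down, gripper open.
Joint ranges: [-166.48, 166.48], [-47.26, 123.95], [12.59, 153.08], [-70.14, 250.14], [6.76, 159.57], [-176.63, 176.63]. Speed limits (degrees/s): [108.29, 108.29, 147.25, 172.46, 172.46, 172.46].

INTERFACE

Orientations are given as a 3x3 rotation matrix whose columns are the frame's x, y, z axes.
In Python, from rig import arm gives the robot as it stands. Calls block until the motion is done:
- arm.move_to(position, orientation): joint-space move of the TCP to a pose.
- arm.move_l(position, orientation=None, feed=0.15): straight line of the TCP; orientation=None keeps the orientation; feed is the mean speed in m/s.
- arm.move_joints(angles): joint-space move.
- arm.grip(opening): finger opening in m; the grip force is fixed at half the most; returns when the fingers have stopped.
- arm.sleep(seconds).
- arm.solve_ik(position, orientation): joint angles nearest the present ones, or None.
- arm.snapshot(name): name is "scene" or "side" or "wrist"; returns the picture (400x640x3 uint8, red, green, blue); there is no depth.
- arm.get_calibration(name): a dict with "intrinsics" (3x3 intrinsics, pixels), "cam_to_world" (4x4, takes a point from camera to world coordinates). Camera axes: x right, y down, z forward; pixel columns grow to the right and rows downward; lengths in m; the calibration is good to about 2 mm. The wrist camera is an equidistant fisheye: a pixel r from the principal point sees the ray r / f radians off the axis. A picture is of the moment at which its call begins: read the wrist's pose just before it. get_calibration takes no time and is no camera call; for the wrist camera it gives the pose at the moment of the call.
A pose or a line that the arm cannot do raises arm.Unreachable and nothing moves.
- arm.sign_off(): hands the job in; it is judged then, once.
Readings, each from a call of its own:
- arm.current_t(): time.
- arm.current_joint_positions(): joint angles.
- arm.current_dq(): joint speeds.
- arm.current_tau(): joint torques, N m.
- arm.current_ee_pos(): TCP position.
- arm.current_tool_rot(): TCP orientation.
- arm.current_force(): force on the tool from outside, world axes, zero at the start.
- arm.current_torque(): the same for the moment, N m.
- arm.current_width(): finger opening in m.
- arm.current_grasp_force(): force on a finger pad.
Only numpy, scipy, OpenCV 4.12 (cv2) and the standard library are available. Lean on these libraries where they do the work, as an engineer would, in place of code of your own. Each camera call takes 0.05 s, during which the arm holds its last target. There are 200 camera calls.

TASK

Turn the little turnbutton on the tamping stand all the way across the neck of the portafilter, to its stop, so that it is locked in. Then take the tamper by its knob, lift it over the packets and finish holding it upright and still, centred over the basket with its base about 15 mm above the rim, ready to tamp. Keep hold of it, never let it touch the portafilter, and leave the other things standing where they are.

Things in the scene. Friction and masses are not known exactly. Their poses are not given: they have to be found in the camera images.
- tamper: coffee tamper standing on its base: a flat steel base 58 mm across and 16 mm high, a thin neck, and a wooden knob 36 mm across at its widest, 22 to 89 mm above the underside (0.3 to 0.6 kg). Origin at the centre of the underside, z up along the tamper; pinch it by the knob from above, at about 65 mm height
- stand: fixed tamping stand: wooden plate 256 x 96 x 12 mm with a fork of two dark steel cheeks (tops 66 mm above the counter) and two short stop posts (tops 57 mm above the counter, 128 mm ahead of the origin). Its origin lies on the counter; its x axis runs from the handle of the portafilter to the basket, roughly away from the robot; z up. The portafilter lies in it with the same axes, its origin 12 mm above the stand's
- portafilter: portafilter (black handle, steel basket head) of 236 mm, lying loose in the stand: basket at +x, handle towards -x to 113 mm behind the origin, neck in the fork. Origin on the underside. The espresso machine is close on the left: its side reaches to y = -0.06 from x = 0.45 on, up to 0.55 m high; swing the arm round in front of it
- basket_rim (a point): centre of the basket's round mouth, at the height of the highest part of its rim, 75 mm above the counter; fixed to the portafilter. The head is about 70 mm across outside; z points up
- turnbutton (a joint): angle of the turnbutton, a steel bar on an upright pivot on the right cheek of the fork (as the robot sees it). 0: the bar points back along the handle (the stand's -x), open; it grows clockwise seen from above to 1.571, at its stop, where the bar lies square across the neck and reaches the other cheek. Stays where it is left; stiff by about 0.04 N m (1 N at the post). The bar swings above the neck, its top 76 mm above the counter
- turnbutton_post (a point): point on the axis of the upright steel finger post on the free end of the turnbutton's bar; the post is 14 mm thick and runs from 76 to 104 mm above the counter; this point lies at 90 mm. It goes round the pivot at 52 mm radius. Pinch it from above and carry it round, or push it
- turnbutton_hinge (a point): point on the turnbutton's upright pivot axis, 90 mm above the counter
- packet_a: taller orange foil packet, 102 x 55 x 120 mm, standing; origin under its centre; loose bystander
- packet_b: shorter orange foil packet, 102 x 55 x 108 mm, standing; origin under its centre; loose bystander. The two packets form a row between the tamper and the stand, so the tamper is carried over them
- dosing_cup: open steel dosing cup, 62 mm across, 51 mm high; origin under its centre; loose bystander. It and the tamper stand beyond the packets, one nearer the robot, one farther (either way round)
- lid_stack: stack of dark cup lids, 87 mm across, 38 mm high; origin under its centre; loose bystander
- squeeze_bottle: white squeeze bottle, 55 mm across, 186 mm high; origin under its centre; loose bystander
- timer: wind-up kitchen timer, 64 mm across, 43 mm high; origin under its centre; loose bystander

How it is judged:
By the outcome, as a careful person would: the job done as asked, in the order asked, and still so for the second after the job is handed in, while the arm keeps its last pose, push and grip.
It also fails if it takes over 64 s, if anything falls off the work surface, if the arm or the gripper's body presses on something with over 40 N, if the wrist force passes 120 N, or if a joint passes its speed limit or range.

## Working session

There is one attempt and no reset: what is moved stays moved. The work goes in short steps, each a Python script; the robot and the scene stay as the last script left them, time stands still between calls to the robot, and variables do not carry over. Pictures are saved under pics/ and viewed, at most 10 in all, crops included, and the job is handed in when it is done.

```bash
mkdir -p pics; ls; python3 - <<'E'
from rig import arm
import cv2,numpy as np
ims=[]
for n in ("scene","side","wrist"):
    c=arm.get_calibration(n); im=arm.snapshot(n); cv2.imwrite(f"pics/{n}0.png",im[:,:,::-1])
    print(n,np.round(c["intrinsics"],1).tolist(),np.round(c["cam_to_world"],3).tolist())
print(arm.grip_depth,arm.current_t(),arm.current_tool_rot())
E
```

```text
pics
scene [[381.6, 0.0, 313.1], [0.0, 381.6, 196.9], [0.0, 0.0, 1.0]] [[0.484, -0.372, 0.792, -0.2], [-0.875, -0.208, 0.437, -0.649], [0.002, -0.904, -0.427, 0.512], [0.0, 0.0, 0.0, 1.0]]
side [[392.3, 0.0, 318.3], [0.0, 392.3, 200.9], [0.0, 0.0, 1.0]] [[0.975, -0.11, 0.191, 0.423], [-0.22, -0.437, 0.872, -0.948], [-0.013, -0.893, -0.45, 0.472], [0.0, 0.0, 0.0, 1.0]]
wrist [[309.7, 0.0, 320.0], [0.0, 309.7, 195.8], [0.0, 0.0, 1.0]] [[0.259, 0.937, 0.232, 0.097], [0.966, -0.252, -0.064, 0.622], [-0.001, 0.241, -0.971, 0.385], [0.0, 0.0, 0.0, 1.0]]
0.0188 0.15 [[-9.65918697e-01  2.58845421e-01 -3.44051832e-04]
 [ 2.58845627e-01  9.65918316e-01 -8.65029920e-04]
 [ 1.08416933e-04 -9.24604886e-04 -9.99999567e-01]]
```

View pics/scene0.png

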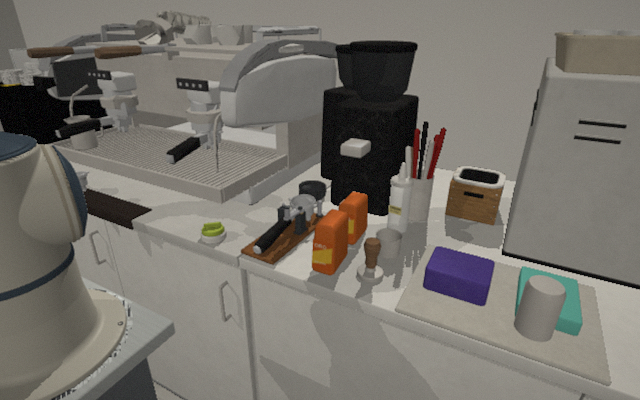

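View pics/side0.png

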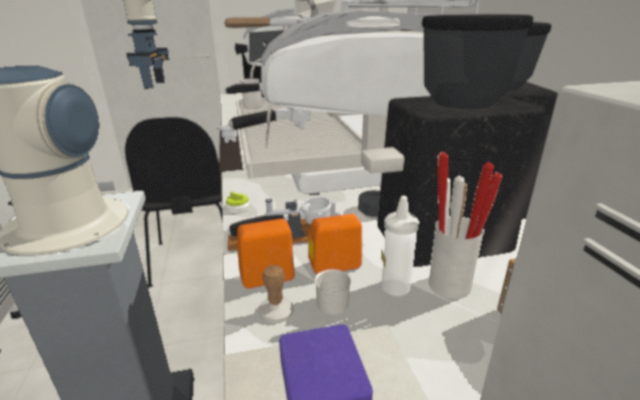

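The scene view shows the stand with the portafilter at about (285,235) and the packets at (330,240) and (353,217). The tamper is at (372,258) and the cup at (388,242). In the side view the tamper knob is at (274,272), the cup at (333,290), and the finger post at about (268,206).

```bash
cat > h.py <<'E'
from rig import arm
import cv2,numpy as np
def ray(c,u,v,fish=False):
    K=c["intrinsics"];T=np.array(c["cam_to_world"])
    x=(u-K[0][2])/K[0][0];y=(v-K[1][2])/K[1][1]
    if fish:
        r=np.hypot(x,y); d=np.array([x/r*np.sin(r),y/r*np.sin(r),np.cos(r)]) if r>1e-9 else np.array([0,0,1.])
    else: d=np.array([x,y,1.])
    d=T[:3,:3]@d; return T[:3,3],d/np.linalg.norm(d)
def plane(c,u,v,z,fish=False):
    o,d=ray(c,u,v,fish); return o+d*(z-o[2])/d[2]
def tri(r1,r2):
    A=[];b=[]
    M=np.zeros((3,3));q=np.zeros(3)
    for o,d in (r1,r2):
        P=np.eye(3)-np.outer(d,d);M+=P;q+=P@o
    p=np.linalg.solve(M,q); return p
def R(yaw): # tool down, closing axis y at angle yaw(deg) in world
    a=np.radians(yaw); y=np.array([np.cos(a),np.sin(a),0]); z=np.array([0,0,-1.])
    return np.column_stack([np.cross(y,z),y,z])
E
python3 - <<'E'
from h import *
s=arm.get_calibration("scene");d=arm.get_calibration("side")
print("tamper base",plane(s,370,273,0.01),plane(d,276,311,.01), "knob",tri(ray(s,373,241),ray(d,274,268)))
print("handle end",plane(s,259,247,.04),"fork",plane(s,295,215,.066))
print("cup",plane(s,388,233,.051)); print("side post",plane(d,268,203,.1)); print("basket",plane(s,312,190,.075))
for p in [(0.42,-0.2,0.40),(0.45,-.22,.38)]:
  for y in (0,90,-90,180):
    q=arm.solve_ik(np.array(p),R(y)); print(p,y,None if q is None else np.round(q,1))
E
```

```text
tamper base [ 0.4535277  -0.42972245  0.01      ] [ 0.45875672 -0.43727908  0.01      ] knob [ 0.46121234 -0.42715875  0.08848095]
handle end [ 0.38321721 -0.18754806  0.04      ] fork [ 0.51325363 -0.20411022  0.066     ]
cup [ 0.5670739  -0.42777874  0.051     ]
side post [ 0.47609824 -0.21127658  0.1       ]
basket [ 0.64881295 -0.17698208  0.075     ]
(0.42, -0.2, 0.4) 0 [-32.8   6.8  80.   -0.   93.2 -32.8]
(0.42, -0.2, 0.4) 90 [ -32.8    6.8   80.    -0.    93.2 -122.8]
(0.42, -0.2, 0.4) -90 [-32.8   6.8  80.   -0.   93.2  57.2]
(0.42, -0.2, 0.4) 180 [-32.8   6.8  80.   -0.   93.2 147.2]
(0.45, -0.22, 0.38) 0 [-32.9  10.7  78.2  -0.   91.1 -32.9]
(0.45, -0.22, 0.38) 90 [ -32.9   10.7   78.2   -0.    91.1 -122.9]
(0.45, -0.22, 0.38) -90 [-32.9  10.7  78.2  -0.   91.1  57.1]
(0.45, -0.22, 0.38) 180 [-32.9  10.7  78.2  -0.   91.1 147.1]
```

```bash
cat > s1.py <<'E'
from h import *
q0=arm.current_joint_positions()
a=np.radians(69.528)
q=arm.solve_ik(np.array([.345*np.cos(a),.345*np.sin(a),.33]),arm.current_tool_rot())
print(q); q=np.array(q)
arm.move_joints(q)
q[0]=-32; q[5]=-100; arm.move_joints(q)
arm.move_to(np.array([.44,-.25,.38]),R(90))
print(arm.current_t(),arm.current_ee_pos())
c=arm.get_calibration("wrist"); im=arm.snapshot("wrist")
np.savez("w1.npz",K=c["intrinsics"],T=c["cam_to_world"]); cv2.imwrite("pics/w1.png",im[:,:,::-1])
E
python3 s1.py
```

```text
[ 5.95884349e+01 -2.31474792e+00  1.00314817e+02 -8.16692282e-03
  8.20526533e+01 -1.54088582e+01]
4.3333 [ 0.4398258  -0.24933402  0.37956329]
```

View pics/w1.png

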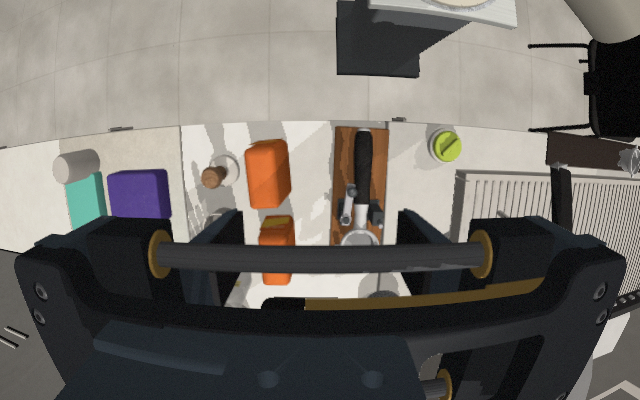

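The wrist view shows the handle at (363,160), the bar and post at about (349,190–220), the tamper at (215,175), and the packets at (268,172) and (277,250). I'll enlarge it.

```bash
python3 -c "
import cv2
i=cv2.imread('pics/w1.png')[110:250,190:400]
cv2.imwrite('pics/w1c.png',cv2.resize(i,None,fx=3.8,fy=3.8,interpolation=cv2.INTER_CUBIC))
s=cv2.imread('pics/scene0.png')[175:285,235:405]
cv2.imwrite('pics/s0c.png',cv2.resize(s,None,fx=4.7,fy=4.7,interpolation=cv2.INTER_CUBIC))"
```

```text
(no output)
```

View pics/w1c.png

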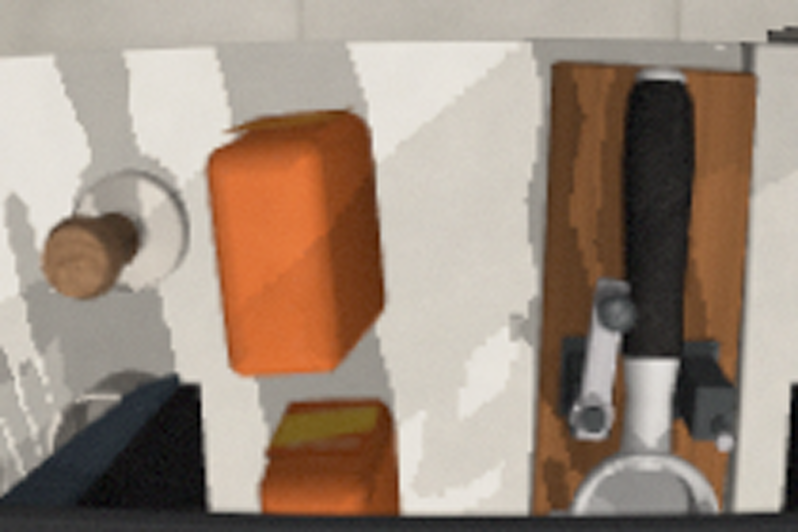

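View pics/s0c.png

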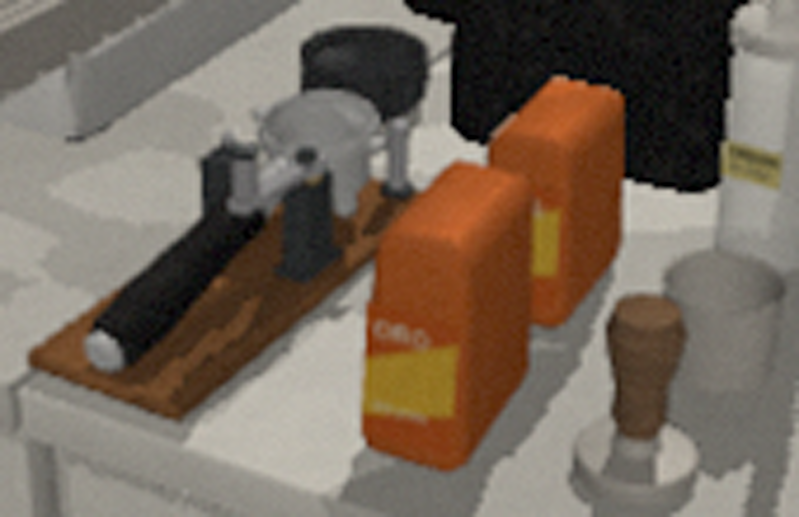

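The crops resolve these points. Wrist crop: post top at (617,315), pivot head at (594,415), knob top at (80,265), base at (132,228), plate rear corners at (555,65) and (755,75). Scene crop: post top at (240,145), pivot at (307,158), rim at (322,120), knob top at (650,308).

```bash
python3 - <<'E'
from h import *
np.set_printoptions(precision=4,suppress=True)
w0=np.load("w1.npz");w={"intrinsics":w0["K"],"cam_to_world":w0["T"]}
s=arm.get_calibration("scene");d=arm.get_calibration("side")
W=lambda a,b:(190+a/3.8,110+b/3.8)
S=lambda a,b:(235+a/4.7,175+b/4.7)
pw=lambda a,b,z:plane(w,*W(a,b),z,True)
ps=lambda a,b,z:plane(s,*S(a,b),z)
print("post",pw(617,315,.104),ps(242,145,.104),tri(ray(w,*W(617,315),True),ray(s,*S(242,145))))
print("hinge",pw(594,415,.08),ps(307,156,.08),tri(ray(w,*W(594,415),True),ray(s,*S(307,156))))
print("rim scene",ps(322,120,.075))
a,b=pw(555,65,.012),pw(755,75,.012);print("plate",a,b,np.linalg.norm(a-b),"s",ps(30,357,.012),ps(180,415,.012))
print("handle end",pw(660,75,.04),ps(105,350,.04), "handle top axis",pw(655,330,.055))
print("rim top arc wrist",pw(648,452,.075),"left",pw(572,512,.075),"right",pw(720,512,.075))
print("tamper knob",pw(80,262,.089),ps(648,310,.089),tri(ray(w,*W(80,262),True),ray(s,*S(648,310))))
print("base w",pw(132,228,.014),"s",ps(636,460,.012))
print("packet A top",[pw(*p,.12) for p in((212,158),(325,152),(335,370),(232,372))])
print("packet B",[pw(*p,.108) for p in((285,405),(390,405))])
# base by contours: steel disc edges
E
```

```text
post [ 0.4789 -0.1998  0.104 ] [ 0.4823 -0.2001  0.104 ] [ 0.4792 -0.2008  0.1054]
hinge [ 0.528  -0.2058  0.08  ] [ 0.5282 -0.2108  0.08  ] [ 0.5299 -0.2073  0.0781]
rim scene [ 0.579  -0.1904  0.075 ]
plate [ 0.3838 -0.2201  0.012 ] [ 0.3867 -0.1272  0.012 ] 0.09295917780630973 s [ 0.3837 -0.1341  0.012 ] [ 0.379  -0.2281  0.012 ]
handle end [ 0.387  -0.1758  0.04  ] [ 0.3732 -0.1903  0.04  ] handle top axis [ 0.4973 -0.1776  0.055 ]
rim top arc wrist [ 0.5467 -0.1814  0.075 ] left [ 0.5745 -0.2139  0.075 ] right [ 0.5756 -0.1479  0.075 ]
tamper knob [ 0.4594 -0.4205  0.089 ] [ 0.4573 -0.4291  0.089 ] [ 0.4619 -0.4249  0.084 ]
base w [ 0.4573 -0.4205  0.014 ] s [ 0.4517 -0.431   0.012 ]
packet A top [array([ 0.4146, -0.3534,  0.12  ]), array([ 0.4131, -0.3103,  0.12  ]), array([ 0.4967, -0.309 ,  0.12  ]), array([ 0.4976, -0.3496,  0.12  ])]
packet B [array([ 0.5148, -0.3315,  0.108 ]), array([ 0.5145, -0.2892,  0.108 ])]
```

Both views agree: post about (0.479,-0.200), pivot (0.530,-0.207), stand yaw about -2°, tamper about (0.459,-0.426). The measured bar radius is 50 mm against the given 52 mm. I'll cage the post loosely and swing it round.

```bash
cat > s2.py <<'E'
from h import *
np.set_printoptions(precision=3,suppress=True)
H=np.array([.530,-.207]);r=.052
def P(phi,z=.081):
    a=np.radians(180-phi); return np.array([H[0]+r*np.cos(a),H[1]+r*np.sin(a),z])
arm.move_to(P(7.5,.16),R(-90-7.5)); arm.grip(.04)
f0=np.array(arm.current_force())
arm.move_l(P(7.5),feed=.1); print("down",arm.current_force()-f0)
arm.grip(.021); print("w",arm.current_width(),arm.current_force()-f0)
for phi in list(range(16,85,8))+list(range(84,104,2)):
    arm.move_l(P(phi),R(-90-phi),feed=.05)
    f=np.array(arm.current_force())-f0
    t=np.radians(180-phi); tan=np.array([np.sin(t),-np.cos(t)])@f[:2]
    print(phi,f,"tan",round(tan,2))
    if np.linalg.norm(f)>12: break
print(arm.current_t(),arm.current_ee_pos())
cv2.imwrite("pics/side2.png",arm.snapshot("side")[:,:,::-1]);cv2.imwrite("pics/scene2.png",arm.snapshot("scene")[:,:,::-1])
E
python3 s2.py
```

```text
down [ 0.309 -0.208  0.4  ]
w 0.020956380446455515 [-1.125 -0.401  0.009]
16 [-0.727  0.316  0.24 ] tan 0.1
24 [ 0.475 -0.126  0.106] tan 0.08
32 [-0.554  0.111 -0.174] tan -0.2
40 [-0.516  0.36   0.389] tan -0.06
48 [ 0.444 -0.487  0.254] tan 0.0
56 [0.401 0.827 0.052] tan 0.8
64 [-1.121  0.016  0.228] tan -1.0
72 [-1.024 -0.423 -0.05 ] tan -1.1
80 [ 0.033 -0.798 -0.444] tan -0.11
84 [-0.178  0.293 -0.863] tan -0.15
86 [-0.469 -0.489 -0.556] tan -0.5
88 [-0.098 -0.334  0.1  ] tan -0.11
90 [-0.148  0.412  0.275] tan -0.15
92 [ 0.258 -0.093  0.129] tan 0.26
94 [-0.016 -0.952  0.56 ] tan 0.05
96 [-2.79  -0.24   1.984] tan -2.75
98 [-12.15   -3.003   4.025] tan -11.61
14.325 [ 0.535 -0.155  0.081]
```

The tangential force rises sharply at 96–98°, which matches the stop at about 92° plus the 3° of slack in the cage. I'll release, lift, and check from the wrist while refining the tamper.

```bash
python3 - <<'E'
from h import *
arm.grip(.045)
p=np.array(arm.current_ee_pos()); p[2]=.2; arm.move_l(p,feed=.25)
arm.move_to(np.array([.50,-.28,.36]),R(180))
c=arm.get_calibration("wrist"); im=arm.snapshot("wrist")
np.savez("w2.npz",K=c["intrinsics"],T=c["cam_to_world"]); cv2.imwrite("pics/w2.png",im[:,:,::-1])
print(arm.current_t())
E
```

```text
16.4917
```

View pics/w2.png

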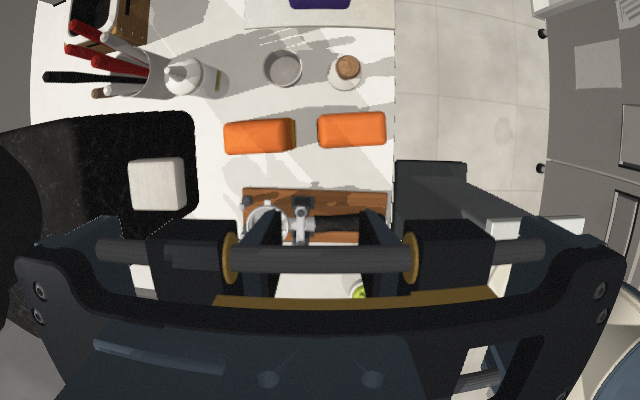

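The bar now lies across the neck at (300,225). The tamper is at (347,68), the cup at (283,68), and the basket at (265,225). I'll enlarge both regions to measure them.

```bash
python3 -c "
import cv2,numpy as np
i=cv2.imread('pics/w2.png')
a=cv2.resize(i[180:250,235:395],None,fx=5,fy=5,interpolation=cv2.INTER_CUBIC)
b=cv2.resize(i[45:95,235:395],None,fx=5,fy=5,interpolation=cv2.INTER_CUBIC)
cv2.imwrite('pics/w2c.png',np.vstack([b,a])[:600])"
```

```text
(no output)
```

View pics/w2c.png

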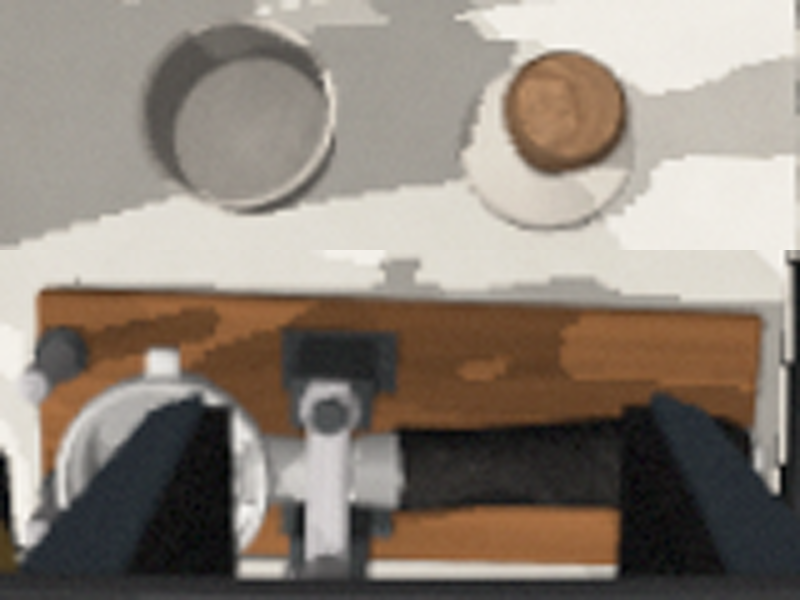

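The crop shows the bar square across the neck, pointing straight down the picture from its pivot at (330,410). Rim edges are at x = 57 and 268 with the top at y ≈ 375; the knob is centred at (567,105).

```bash
python3 - <<'E'
from h import *
np.set_printoptions(precision=4,suppress=True)
w0=np.load("w2.npz");w={"intrinsics":w0["K"],"cam_to_world":w0["T"]}
U=lambda a,b,z:plane(w,235+a/5,45+b/5,z,True)
L=lambda a,b,z:plane(w,235+a/5,180+(b-250)/5,z,True)
print("cam",w["cam_to_world"][:3,3])
print("rim L,R,T",L(57,480,.073),L(268,480,.073),L(165,375,.073))
pts=np.array([L(*p,.073) for p in ((57,480),(268,480),(165,375),(92,405),(240,405))])[:,:2]
A=np.c_[2*pts,np.ones(len(pts))];x=np.linalg.lstsq(A,(pts**2).sum(1),rcond=None)[0];print("circle",x[:2],np.sqrt(x[2]+x[0]**2+x[1]**2))
a,b=L(40,290,.012),L(760,315,.012);print("plate",a,b,np.linalg.norm(a-b),np.degrees(np.arctan2(*(a-b)[1::-1])))
print("hinge",L(330,412,.08))
# knob widest height ~? top z .089
print("knob L,R,T,B",U(505,110,.078),U(626,110,.078),U(567,50,.085),U(567,170,.075))
img=cv2.imread("pics/w2.png"); hsv=cv2.cvtColor(img,cv2.COLOR_BGR2HSV)
m=cv2.inRange(hsv[45:95,320:370],(5,70,30),(20,255,220)); M=cv2.moments(m,True)
print("knob centroid",plane(w,320+M['m10']/M['m00'],45+M['m01']/M['m00'],.08,True),M['m00'])
print("base L,R,B",U(463,150,.012),U(634,150,.012),U(555,228,.0))
print("cup",U(240,116,.051)); print("pktA",L(0,0,0)*0+plane(w,352,115,.12,True),plane(w,258,122,.108,True))
s=arm.get_calibration("scene"); im=arm.snapshot("scene");cv2.imwrite("pics/scene3.png",im[:,:,::-1])
E
```

```text
cam [ 0.5001 -0.3452  0.5295]
rim L,R,T [ 0.6168 -0.1823  0.073 ] [ 0.5488 -0.183   0.073 ] [ 0.5799 -0.2172  0.073 ]
circle [ 0.582  -0.1831] 0.033979868487919715
plate [ 0.634  -0.2308  0.012 ] [ 0.3825 -0.2214  0.012 ] 0.25164834314365964 -2.125817203763689
hinge [ 0.5285 -0.2075  0.08  ]
knob L,R,T,B [ 0.4764 -0.4239  0.078 ] [ 0.4413 -0.4248  0.078 ] [ 0.459 -0.441  0.085] [ 0.4582 -0.4067  0.075 ]
knob centroid [ 0.4598 -0.4239  0.08  ] 446.0
base L,R,B [ 0.4868 -0.4215  0.012 ] [ 0.43   -0.4227  0.012 ] [ 0.4554 -0.3966  0.    ]
cup [ 0.556  -0.4275  0.051 ]
pktA [ 0.4575 -0.3526  0.12  ] [ 0.5842 -0.3444  0.108 ]
```

```bash
python3 - <<'E'
from h import *
np.set_printoptions(precision=3,suppress=True)
w0=np.load("w2.npz");w={"intrinsics":w0["K"],"cam_to_world":w0["T"]};s=arm.get_calibration("scene")
print("grinder base",plane(s,328,185,0),plane(s,388,212,0),"spout",tri(ray(w,157,185,True),ray(s,355,148)))
print("bottle tip",tri(ray(w,180,72,True),ray(s,404,167)))
for p in [(.459,-.4235,.15),(.459,-.4235,.046),(.459,-.4235,.2),(.5815,-.182,.2),(.5815,-.182,.136)]:
    q=arm.solve_ik(np.array(p),R(180)); print(p,q is not None and np.round(q,1))
E
```

```text
grinder base [ 0.857 -0.123  0.   ] [ 0.766 -0.364  0.   ] spout [ 0.696 -0.278  0.2  ]
bottle tip [ 0.67  -0.416  0.179]
(0.459, -0.4235, 0.15) [-48.2  31.9  81.4  -0.   66.7 131.8]
(0.459, -0.4235, 0.046) [-48.2  39.3  86.3  -0.   54.4 131.8]
(0.459, -0.4235, 0.2) [-48.2  29.   78.2  -0.   72.8 131.8]
(0.5815, -0.182, 0.2) [-23.   27.8  80.4  -0.   71.8 157. ]
(0.5815, -0.182, 0.136) [-23.   31.7  84.5  -0.   63.8 157. ]
```

Clearances are fine: the bottle and the grinder spout are beyond the body's path. Now the grasp.

```bash
python3 - <<'E'
from h import *
np.set_printoptions(precision=3,suppress=True)
arm.move_to(np.array([.459,-.4235,.2]),R(180)); arm.grip(.066)
f0=np.array(arm.current_force())
arm.move_l(np.array([.459,-.4235,.047]),feed=.12); print(arm.current_force()-f0)
arm.grip(0.0); print("w",arm.current_width(),arm.current_grasp_force(),arm.current_force()-f0)
arm.move_l(np.array([.459,-.4235,.212]),feed=.1); print("w",arm.current_width(),arm.current_force()-f0,arm.current_torque(),arm.current_t())
cv2.imwrite("pics/scene4.png",arm.snapshot("scene")[150:300,230:450,::-1].repeat(3,0).repeat(3,1))
E
```

```text
[ 0.705  0.478 -1.072]
w 0.03480674891082692 30.000212229788303 [1.512 0.809 1.77 ]
w 0.034414040105589405 [ 1.845  0.414 -4.18 ] [0.027 0.089 0.032] 21.7667
```

View pics/scene4.png

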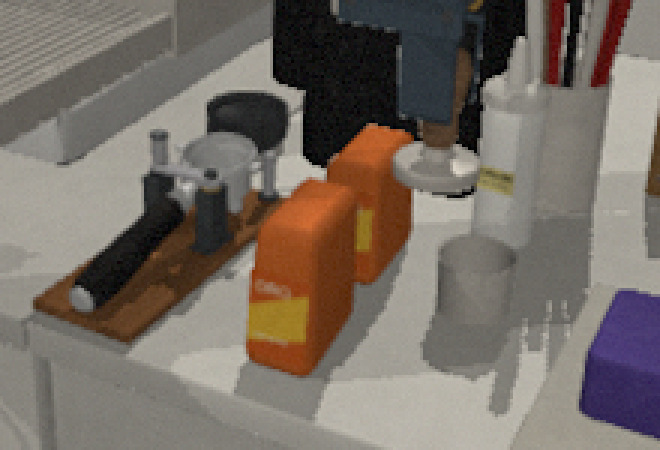

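The tamper is lifted and held, and nothing else has moved. Next I'll carry it over at base height of about 0.165 m and come down in stages.

```bash
python3 - <<'E'
from h import *
arm.move_l(np.array([.5815,-.182,.212]),feed=.12)
arm.move_l(np.array([.5815,-.182,.150]),feed=.06); arm.sleep(.5)
print(arm.current_width(),arm.current_t(),arm.current_ee_pos())
a=arm.snapshot("scene");b=arm.snapshot("side")
cv2.imwrite("pics/scene5.png",a[:,:,::-1]);cv2.imwrite("pics/side5.png",b[:,:,::-1])
f=lambda i,x,y:cv2.resize(i[y:y+75,x:x+100],None,fx=4,fy=8*.5,interpolation=cv2.INTER_CUBIC)
cv2.imwrite("pics/c5.png",np.hstack([f(a,260,140),f(b,260,150)])[:,:,::-1])
E
```

```text
0.034463727031506734 25.9083 [ 0.58151461 -0.18200174  0.15005743]
```

View pics/c5.png

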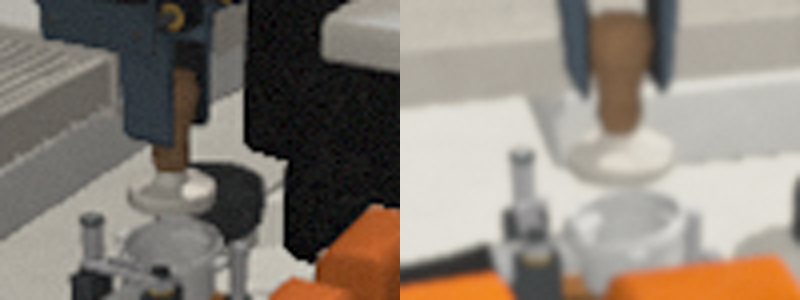

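The crop shows the tamper hanging over the basket. Base is about x 128–216 in the scene half (rim 118–223) and 567–677 in the side half (rim 565–690). I'll check tilt and centring by projecting the expected points of an upright tamper and measuring the base and rim outlines.

```bash
python3 - <<'E'
from h import *
np.set_printoptions(precision=1,suppress=True)
def proj(c,p):
    T=np.linalg.inv(c["cam_to_world"]);q=T[:3,:3]@p+T[:3,3];k=np.array(c["intrinsics"])@q;return k[:2]/k[2]
th=np.linspace(0,2*np.pi,180)
circ=lambda x,y,z,r:np.c_[x+r*np.cos(th),y+r*np.sin(th),0*th+z]
vis=[]
for n,x0,y0 in(("scene",260,140),("side",260,150)):
    c=arm.get_calibration(n); im=cv2.imread(f"pics/{n}5.png")[y0:y0+75,x0:x0+100]
    im=cv2.resize(im,None,fx=4,fy=4,interpolation=cv2.INTER_CUBIC)
    z=.150-.047
    for (P,col) in((circ(.5815,-.182,z+.004,.029),(0,0,255)),(circ(.5815,-.182,z+.014,.029),(0,200,0)),(circ(.5815,-.182,.073,.034),(255,0,0)),
         (np.array([[.5815,-.182,z+t] for t in np.linspace(0.016,.089,100)]),(0,255,255))):
        for p in P:
            u,v=(proj(c,p)-(x0,y0)+.5)*4; cv2.circle(im,(int(u),int(v)),0,col,-1)
    vis.append(im)
cv2.imwrite("pics/ov.png",np.hstack(vis))
E
```

```text
(no output)
```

View pics/ov.png

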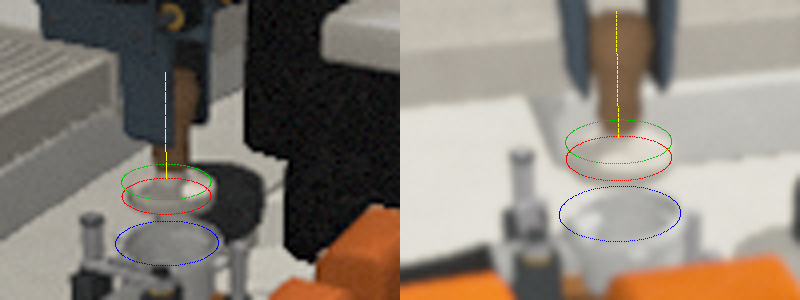

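I've used all 10 picture views, so I'll check tilt numerically. I'll use the brown knob's midline and the base outline, differenced against the earlier picture without the tamper.

```bash
python3 - <<'E'
from h import *
np.set_printoptions(precision=1,suppress=True,linewidth=160)
def proj(c,p):
    T=np.linalg.inv(c["cam_to_world"]);q=T[:3,:3]@np.array(p)+T[:3,3];k=np.array(c["intrinsics"])@q;return k[:2]/k[2]
z=.103
for n,x0,y0,x1,y1,ref in(("side",295,150,335,200,"side0"),("scene",285,155,320,196,"scene3")):
    c=arm.get_calibration(n); im=cv2.imread(f"pics/{n}5.png"); r=cv2.imread(f"pics/{ref}.png")
    hsv=cv2.cvtColor(im,cv2.COLOR_BGR2HSV)
    m=cv2.inRange(hsv,(4,75,30),(22,255,200))
    print(n,"axis pred",proj(c,(.5815,-.182,z+.03)),proj(c,(.5815,-.182,z+.08)))
    for v in range(y0,y0+36,3):
        u=np.where(m[v,x0:x1])[0]
        if len(u): print(v,"brown",u.min()+x0,u.max()+x0,(u.min()+u.max())/2+x0)
    d=np.abs(im.astype(int)-r).max(2)
    lo,hi=(183,200) if n=="side" else (180,196)
    for v in range(lo-2,hi,1):
        u=np.where(d[v,x0:x1]>25)[0]
        print(v,"diff",(u.min()+x0,u.max()+x0,len(u)) if len(u) else None)
    for zz in (0,.016): print("base pred L/R/F",[proj(c,p) for p in((.5525,-.182,z+zz),(.6105,-.182,z+zz),(.5815,-.211,z+zz))])
E
```

```text
side axis pred [314.  178.1] [313.6 156.3]
153 brown 314 316 315.0
156 brown 308 322 315.0
159 brown 308 322 315.0
162 brown 308 322 315.0
165 brown 308 322 315.0
168 brown 309 319 314.0
171 brown 310 318 314.0
174 brown 310 318 314.0
177 brown 310 319 314.5
180 brown 311 318 314.5
181 diff (np.int64(310), np.int64(319), 10)
182 diff (np.int64(310), np.int64(322), 11)
183 diff (np.int64(310), np.int64(324), 13)
184 diff (np.int64(311), np.int64(326), 13)
185 diff (np.int64(318), np.int64(327), 10)
186 diff (np.int64(317), np.int64(327), 11)
187 diff (np.int64(317), np.int64(327), 11)
188 diff (np.int64(313), np.int64(327), 15)
189 diff (np.int64(311), np.int64(327), 17)
190 diff (np.int64(310), np.int64(326), 17)
191 diff (np.int64(310), np.int64(325), 16)
192 diff (np.int64(296), np.int64(320), 11)
193 diff (np.int64(310), np.int64(319), 10)
194 diff (np.int64(296), np.int64(323), 13)
195 diff None
196 diff (np.int64(298), np.int64(298), 1)
197 diff (np.int64(329), np.int64(329), 1)
198 diff None
199 diff None
base pred L/R/F [array([301.3, 192. ]), array([327.1, 189.2]), array([317
[... 589 characters left out ...]
.int64(300), np.int64(311), 12)
184 diff (np.int64(299), np.int64(312), 14)
185 diff (np.int64(299), np.int64(313), 15)
186 diff (np.int64(296), np.int64(313), 17)
187 diff (np.int64(292), np.int64(313), 19)
188 diff (np.int64(292), np.int64(313), 20)
189 diff (np.int64(292), np.int64(313), 20)
190 diff (np.int64(292), np.int64(313), 20)
191 diff (np.int64(292), np.int64(312), 20)
192 diff (np.int64(294), np.int64(312), 18)
193 diff (np.int64(296), np.int64(310), 14)
194 diff (np.int64(300), np.int64(300), 1)
195 diff None
base pred L/R/F [array([295.4, 193.9]), array([306.7, 186. ]), array([310.8, 192.1])]
base pred L/R/F [array([295.3, 188.2]), array([306.6, 180.4]), array([310.8, 186.4])]
```

An upright tamper should also show the left edge about 3 px lower, so it is upright within measurement. The last check is how the rim sits relative to the base in the side view.

```bash
python3 - <<'E'
from h import *
np.set_printoptions(precision=1,suppress=True,linewidth=200)
def proj(c,p):
    T=np.linalg.inv(c["cam_to_world"]);q=T[:3,:3]@np.array(p)+T[:3,3];k=np.array(c["intrinsics"])@q;return k[:2]/k[2]
th=np.linspace(0,2*np.pi,360)
for n,rows,(a,b) in(("side",(200,202,204,206),(296,340)),("scene",(198,200,202),(282,322))):
    c=arm.get_calibration(n);g=cv2.cvtColor(cv2.imread(f"pics/{n}5.png"),cv2.COLOR_BGR2GRAY)
    P=np.array([proj(c,(.5815+.034*np.cos(t),-.182+.034*np.sin(t),.073)) for t in th]);print(n,"pred",P.min(0),P.max(0))
    for r in rows: print(r,a,g[r,a:b])
E
```

```text
side pred [299.3 196.1] [329.7 209.9]
200 296 [188 209 220 223 224 223 222 222 220 217 214 205 191 181 176 175 176 174 174 173 174 176 176 175 174 171 170 165 160 160 158 162 177 201 216 221 222 221 221 223 223 224 223 224]
202 296 [158 195 217 222 223 221 222 220 211 199 192 188 186 180 176 174 172 173 173 174 174 175 174 172 171 170 168 166 165 165 165 161 162 180 200 204 203 205 209 216 221 223 223 224]
204 296 [131 176 213 220 215 203 197 201 203 208 213 216 216 208 190 176 173 175 176 177 178 177 178 175 175 171 169 165 165 171 177 185 191 200 203 187 170 168 177 198 216 224 224 224]
206 296 [128 174 208 214 196 172 170 185 202 215 218 215 207 194 181 177 176 176 177 177 176 176 174 175 174 171 169 166 164 169 181 201 216 216 200 175 158 154 168 195 217 224 224 224]
scene pred [288.4 194.8] [314.1 205.9]
198 282 [116 115 104 119 160 164 160 169 183 166 134 107 106 116 123 127 123 126 127 129 133 142 142 144 143 145 143 141 131 117 101  99  91  54  29  29  35  32  36  42]
200 282 [114 112 102 116 159 171 156 142 144 109  97 105 116 123 118 121 124 125 123 129 129 131 132 134 136 135 135 137 139 138 116 104 125 122  35  60  87 123 118 117]
202 282 [112 110 102 106 144 171 170 162 132 108 106 112 110 111 114 116 122 127 131 129 129 126 126 130 135 136 131 131 130 119 112 124 130 111 118  99 104 119 121 112]
```

Base and rim show the same offset from prediction in both views, to within about 0.5 px (roughly 1 mm), so the tamper is centred. I'll lower it to the final height and hand in.

```bash
python3 - <<'E'
from h import *
arm.move_l(np.array([.582,-.182,.137]),feed=.04); arm.sleep(1.0)
print(arm.current_ee_pos(),arm.current_width(),arm.current_grasp_force(),np.abs(arm.current_dq()).max(),arm.current_force(),arm.current_t())
print(arm.sign_off())
E
```

```text
[ 0.58199996 -0.18202111  0.13700967] 0.03454175157401677 29.999347503762692 0.06569705732624107 [ 0.52023456 -0.09420056 -4.55320293] 27.4833
the job is handed in; nothing more can be done
None
```

I turned the turnbutton to its stop across the neck, and the tamper is held still and upright, centred over the basket to about 1–2 mm with its base about 15 mm above the rim; I handed the job in at 27.5 s.

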